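# Rock the shaker on its stand and take off a cap of unknown hand

### The arm

A 6-joint arm with a two-finger parallel gripper is mounted at the origin on a cart in front of the work surface, level with it; the furniture and walls round the work are solid. World frame = base frame: x ahead of the robot, y to its left, z up, the work surface at z = 0. Lengths are in m, angles in rad, forces in N, time in s.
With the tool pointing down it reaches from about 0.35 to 0.975 m from the base axis. Payload 4.9 kg.
Tool frame: the origin (TCP) lies on the centre line of the jaws, within the pads' length; the fingertips stand 25 mm ahead of it and the grasp point (between the pads) lies 6 mm ahead of it; z points along the fingers, y is the line along which they close (so a half turn about z gives the same grasp; the last joint's range is limited). The gripper opens to 85 mm and grips with 20 to 120 N. Pads are 22 mm wide; open, the fingers measure 114 mm over their backs; the gripper's body (76 mm by 85 mm) begins 54 mm behind the grasp point. The pads swing forward as they close: fully open they stand 13 mm farther back than shut.
Start: joints at [1.062, 0.053, 1.613, -0, 1.476, -0.119], TCP at [0.237, 0.578, 0.22] pointing down, gripper open.
Joint ranges: [-3.01, 3.01], [-1.01, 2.22], [0.06, 2.58], [-1.02, 4.17], [0.09, 2.62], [-3.14, 3.14]. Speed limits (rad/s): [2.57, 2.57, 3.14, 3.14, 3.14, 3.14].

### API

Orientations are given as a unit quaternion [w, x, y, z].
In Python, from plant import state, grab_frame, get_calibration, job gives the robot as it stands. The module is installed in compiled form; this text tells all that it offers.
- The arm moves only by the tool move_arm, never from a script. Its argument "targets" is a list that holds one entry, the list of rows, each a list of 5 numbers: the opening in per cent of the stroke, from 0 (shut) to 100 (fully open), then the shift along the tool's x, y, z as a fraction of full scale, then the turn about the tool's z as a fraction of full scale. A call has 1 to 5 rows; each row shifts and turns the commanded pose from where the row before left it, along the tool's axes as they then stand; what a row does not reach is not made up. Full scale, the value 1, is 0.6 m for a shift and 6 degrees for a turn. A row lasts 1/12 s, in which the tool goes at most 41.7 mm and 7.16 degrees, less where a joint would pass 70% of its speed; a pose out of reach is approached as far as the arm can. A call with a number of a shift or a turn outside -1 to 1 is refused whole. A call with a gripper value outside its range is refused whole. The fingers move at their own pace and stop on an object; the grip force is fixed at half the most. Time passes only in rows, so rows that do not move let the fingers close. It gives the time, the measured TCP pose, the force, the opening and the grip force at its end, in the units of the state.
- state(): the state, without advancing time (a new reading comes with each control period).
- grab_frame(name): name is "side" or "top" or "wrist"; returns the picture (420x560x3 uint8, red, green, blue); there is no depth.
- get_calibration(name): a dict with "vertical_fov" (degrees; the focal length in pixels is half the picture's height over the tangent of half this angle, whatever the lens; pixels are square), "cx", "cy" (the principal point, pixels), "R" (3x3) and "t" (3): a world point X has camera coordinates R X + t. Camera axes: x right, y down, z forward; pixel columns grow to the right and rows downward; lengths in m; the calibration is good to about 2 mm. A picture is of the moment at which its call begins: read the wrist's pose just before it. get_calibration takes no time and is no camera call; for the wrist camera it gives the pose at the moment of the call.
- job.job_done(): hands the job in; it is judged then, once.
The state is a dict: "time": time; "joint_pos": joint angles; "joint_vel": joint speeds; "joint_efforts": joint torques, N m; "tool_pos": TCP position; "tool_rot": TCP orientation; "contact_force": force on the tool from outside, world axes, zero at the start; "ft_torque": the same for the moment, N m; "gripper_width": opening from 0.0 (shut) to 1.0 (fully open); "grasp_force": force on a finger pad.
Only numpy, scipy, OpenCV 4.12 (cv2) and the standard library are available. Lean on these libraries where they do the work, as an engineer would, in place of code of your own. Each camera call takes 0.05 s, during which the arm holds its last target. There are 200 camera calls.

### The job

Take the shaker on the tilting stand by its steel bar and tip it away from the bar's side to about 45 degrees, hold it there for a second, then bring it fully back upright and let go of the bar. Then open its blue quarter-turn cap: it unlocks in one direction only, clockwise on some shakers and anticlockwise on others, so try both ways, and draw it straight up. Finish while still holding the cap in the gripper, its stem at least 5 cm above the shaker's mouth, with the shaker upright, and leave the other things on the worktop alone.

Things in the scene. Friction and masses are not known exactly. Their poses are not given: they have to be found in the camera images.
- stand: Tilting stand fixed to the worktop: dark round foot 100 mm across, 11 mm thick, with two steel uprights. Origin at the centre of the foot's underside, at worktop level; z up. Its y axis is parallel to the shaker's tilt axis, which crosses 88 mm above the origin; its -x axis points to the side where the tipping bar is. Yaw varies.
- shaker (a joint): Tilt of the white shaker (tube 62 mm across, 113 mm tall, two blue bands), rad: 0 = upright, against its stop; grows to 1.2 as the top leans towards the stand's +x, away from the bar. Stiff (0.8 N m), stays where it is left. The tilt axis runs along the stand's y, 88 mm above the worktop.
- shaker_bar (a point): Middle of the steel tipping bar: round, 12 mm thick, 60 mm long, parallel to the tilt axis, on a thin arm at each end; moves with the shaker. Upright, it lies 85 mm to the stand's -x side of the tilt axis and 47 mm above it (135 mm above the worktop), 48 mm clear of the shaker's wall. It can turn between the finger pads.
- shaker_mouth (a point): Centre of the shaker's mouth rim (59 mm across), 146 mm above the worktop when upright. Moves with the shaker.
- cap: Blue cap, 0.15 kg: ribbed round knob 44 mm across, 30 mm tall (28.5 to 58.5 mm above the origin), over a flange 58 mm across and 4 mm thick that rests on the shaker's rim; below it a 24.5 mm stem with two lugs, inside the neck. Origin at the stem's foot (121.5 mm above the worktop when seated); z up along the stem. About 2 mm of sideways play.
- cap_grip (a point): On the cap's axis, 15 mm below the knob's top (43.5 mm above its origin). Locked at the start. Turned the wrong way it stops dead within 5 to 20 degrees; the right way it turns easily to an end stop 70 to 80 degrees from the start and can be drawn up from 58 degrees on. Which way is right cannot be seen and differs each time (now and then both ways open).
- tamper: Bystander: coffee tamper, white foot and wooden handle, 58 mm across, 82 mm tall; origin under its foot.
- stamp: Bystander: small stamp with black handle, 30 x 30 x 60 mm; origin under its foot.
- ink_pad: Bystander: blue and black ink pad, 46 x 72 x 18 mm; origin under its centre.
- milk_jug: Bystander: steel milk jug, 72 x 107 x 97 mm, behind the stand; origin under its centre.

How it is judged:
On the way, in this order (a step that is already met when the one before it is completed fails the run):
1. the shaker is held tipped at about 45 degrees (37 to 53) for half a second, cap still seated (value of joint shaker between 0.645 and 0.925 rad and distance between cap and shaker_mouth below 0.032 m), for 0.5 s.
2. the shaker is back upright within 4 degrees, cap still seated, nothing of the arm touching shaker or cap (value of joint shaker below 0.07 rad and distance between cap and shaker_mouth below 0.032 m and contact force between each of the arm, the fingers and stand below 0.1 N and contact force between the fingers and cap below 0.1 N), for 0.1 s.
3. the cap is off: its stem is wholly above the mouth (z of cap in the frame of shaker_mouth above 0.005 m and value of joint shaker below 0.1 rad), for 0.1 s.
At the end, for the whole second after the job is handed in: The gripper still holds the cap, at rest, its stem's foot more than 47 mm above the mouth (z over 0.193 m) and nothing but the fingers carrying it; the shaker is upright within 4 degrees (height (world z) of cap above 0.193 m and contact force between the fingers and cap above 2 N and contact force between cap and stand below 0.1 N and linear speed of cap below 0.03 m/s and value of joint shaker below 0.07 rad); the arm keeps its last pose, push and grip.
It fails at once if the shaker is tipped past 60 degrees (value of joint shaker above 1.05 rad).
It fails at once if a bystander is moved by more than 3 cm or knocked over (distance of any of tamper, stamp, ink_pad, milk_jug from where it was at the start of the episode above 0.03 m or angle between any of tamper, stamp, milk_jug's own z axis and vertical above 0.5 rad).
It also fails if it takes over 64 s, if anything falls off the work surface, if the arm or the gripper's body presses on something with over 40 N, if the wrist force passes 120 N, or if a joint passes its speed limit or range.

## Working session

There is one attempt and no reset: what is moved stays moved. The work goes in short steps, Python scripts to look and compute and a tool call to move; the robot and the scene stay as the last step left them, time stands still between calls to the robot, and variables do not carry over. Pictures are saved under pics/ and viewed, at most 10 in all, crops included, and the job is handed in when it is done.

Besides the shell and the picture viewer there is one more tool, called by a JSON object that holds its "name" and its "arguments". move_arm: Moves the arm, as the interface text tells. Shift numbers are shares of 0.6 m and turn numbers shares of 6 degrees, none past 1 either way. Its arguments: {"type":"object","properties":{"targets":{"type":"array"}},"required":["targets"]}

```bash
mkdir -p pics
python3 - <<'E'
from plant import state, grab_frame, get_calibration
import cv2, numpy as np
a=grab_frame("side");b=grab_frame("top")
cv2.imwrite("pics/side.png",a[:,:,::-1]);cv2.imwrite("pics/top.png",b[:,:,::-1])
for n in("side","top","wrist"):print(n,get_calibration(n))
s=state();print(s)
E
```

```text
side {'vertical_fov': 46.89275273566257, 'cx': 274.6571291569959, 'cy': 214.5822534404895, 'R': array([[ 0.83514293, -0.5498629 , -0.01367774],
       [-0.28256822, -0.40757014, -0.86835579],
       [ 0.471902  ,  0.72906609, -0.4957531 ]]), 't': array([-0.67030951,  0.14720334,  1.05272228])}
top {'vertical_fov': 50.01855035798015, 'cx': 282.82823519878673, 'cy': 212.2985129293575, 'R': array([[ 0.01494127, -0.99988634, -0.00201436],
       [-0.98666089, -0.01441698, -0.16214944],
       [ 0.16210197,  0.00441021, -0.98676416]]), 't': array([-0.32583819,  0.6175655 ,  0.90212206])}
wrist {'vertical_fov': 70.04732026619801, 'cx': 277.7322272839451, 'cy': 210.2732273606572, 'R': array([[ 0.37893161,  0.92541994, -0.00296211],
       [ 0.89412885, -0.36528974,  0.2590309 ],
       [ 0.23863033, -0.1008035 , -0.96586449]]), 't': array([-0.62350294, -0.0350974 ,  0.37813352])}
{'time': 0.1, 'joint_pos': array([ 1.06195584e+00,  5.32691912e-02,  1.61411953e+00, -6.88535361e-06,
        1.47602299e+00, -1.18995467e-01]), 'joint_vel': array([-0.00274207, -0.00023577, -0.00519765, -0.0004671 , -0.00220231,
        0.00066401]), 'joint_efforts': array([-5.58184220e-04, -3.94902956e+01, -3.71361601e+01, -2.16642156e-04,
        3.87465174e-03, -9.99130805e-06]), 'tool_pos': array([0.23724561, 0.57760101, 0.21932161]), 'tool_rot': array([-2.77590691e-04,  1.93690108e-01,  9.81062340e-01, -8.66136262e-04]), 'contact_force': array([ 0.64169809, -0.4173673 ,  0.76134746]), 'ft_torque': array([ 0.04193825, -0.02518854,  0.01608414]), 'grasp_force': 0.0, 'gripper_width': 1.0003268782941932}
```

View pics/top.png

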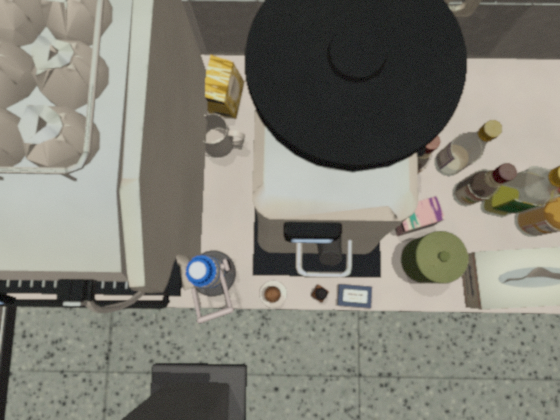

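View pics/side.png

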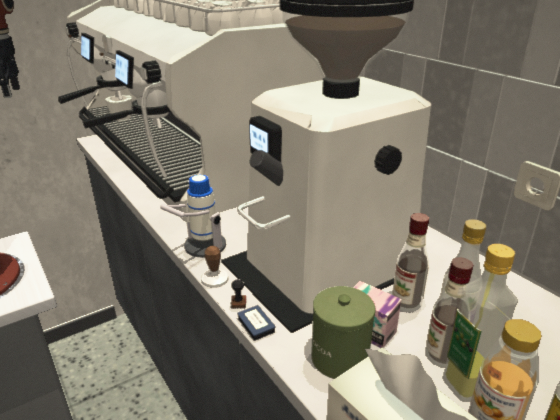

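The top view shows the blue knob at about (201,271) and the tipping bar from (195,319) to (231,311). The tamper is at (272,293), the stamp at (320,294), the ink pad at (355,296) and the jug at (215,137). The side view agrees.

```bash
cat > h.py <<'E'
import numpy as np, cv2
from plant import state, grab_frame, get_calibration
def ray(c,u,v):
    f=210/np.tan(np.radians(c["vertical_fov"]/2)); R=np.array(c["R"]);t=np.array(c["t"])
    return -R.T@t, R.T@np.array([(u-c["cx"])/f,(v-c["cy"])/f,1])
def onz(c,u,v,z):
    o,d=ray(c,u,v); return o+d*(z-o[2])/d[2]
def proj(c,X):
    f=210/np.tan(np.radians(c["vertical_fov"]/2)); p=np.array(c["R"])@X+c["t"]
    return f*p[0]/p[2]+c["cx"], f*p[1]/p[2]+c["cy"]
def tool():
    from scipy.spatial.transform import Rotation as Ro
    s=state();q=s["tool_rot"]
    return s, Ro.from_quat([q[1],q[2],q[3],q[0]]).as_matrix()
E
python3 - <<'E'
from h import *
im=cv2.imread("pics/top.png");c=get_calibration("top")
hsv=cv2.cvtColor(im,cv2.COLOR_BGR2HSV)
m=cv2.inRange(hsv,(100,150,60),(125,255,255));m[:, :170]=0;m[:,240:]=0
n,l,st,ce=cv2.connectedComponentsWithStats(m)
for i in range(1,n):
    if st[i][4]>20:print(st[i],ce[i])
print("knob top",onz(c,*[201,270.5],.18))
for p in[(195,319),(231,311)]:print("bar",onz(c,*p,.135))
for p in[(212,273)]:print("foot",onz(c,*p,.011))
for p in[(272,293),(320,294),(355,296),(215,137)]:print(onz(c,*p,.05))
print(onz(c,230,140,.3),onz(c,200,200,0.0),onz(c,350,245,.1))
cv2.imwrite("pics/z.png",cv2.resize(im[220:340,160:320],None,fx=5,fy=5,interpolation=cv2.INTER_CUBIC))
E
```

```text
[187 256  28  30 364] [203.45054945 270.79945055]
knob top [ 0.49353466 -0.17274356  0.18      ]
bar [ 0.40567615 -0.15735289  0.135     ]
bar [ 0.42117184 -0.22356823  0.135     ]
foot [ 0.49387958 -0.1657851   0.011     ]
[ 0.45395452 -0.29693821  0.05      ]
[ 0.45340898 -0.39555332  0.05      ]
[ 0.45044529 -0.46736151  0.05      ]
[ 0.78618882 -0.16662419  0.05      ]
[ 0.69688025 -0.23179118  0.3       ] [ 0.65573019 -0.13061394  0.        ] [ 0.55048821 -0.45077399  0.1       ]
```

View pics/z.png

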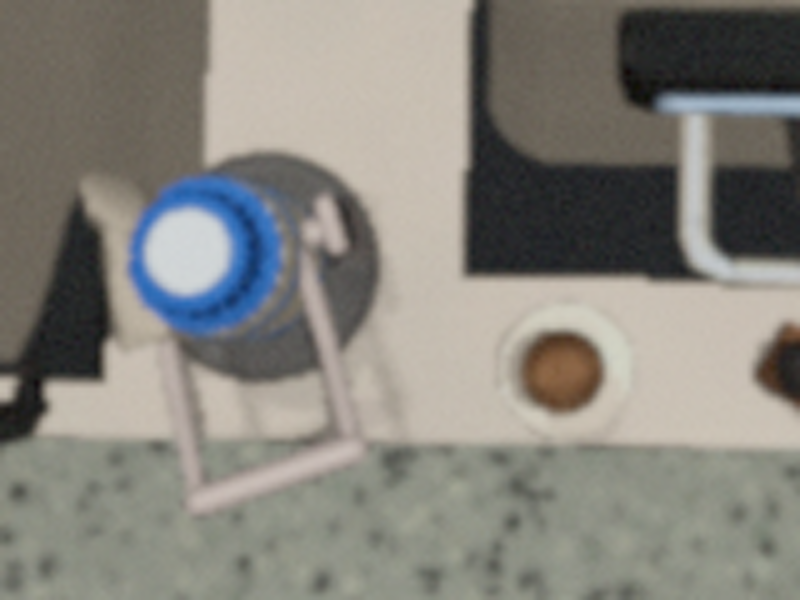

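Run:
```python
from h import *
c=get_calibration("top")
A=onz(c,199,320,.135);B=onz(c,231.4,310,.135);F=onz(c,215,273.6,.011);K=onz(c,197.6,270.4,.18)
print(A,B,np.linalg.norm(A-B),"mid",(A+B)/2,"foot",F,"knob",K)
d=A-B;yaw=np.arctan2(-d[0],d[1]);print("yaw",np.degrees(yaw));u=np.array([np.cos(yaw),np.sin(yaw)])
print("bar from foot",F[:2]-.085*u,"proj",(F-(A+B)/2)[:2]@u)
for z in(.2,.3):print([onz(c,*p,z).round(3) for p in[(75,300),(115,310),(190,300),(20,310)]])
s,R=tool();print(R.round(3))
P=[np.array([.26,.40,.24]),np.array([.36,.05,.24])]
p=s["tool_pos"]
for q in P:print((R.T@(q-p)/.6).round(3));p=q
```

```text
[ 0.40398255 -0.16484687  0.135     ] [ 0.42299997 -0.22425051  0.135     ] 0.06237350299356844 mid [ 0.41349126 -0.19454869  0.135     ] foot [ 0.49269417 -0.17230523  0.011     ] knob [ 0.49362143 -0.16666319  0.18      ]
yaw 17.751887236771505
bar from foot [ 0.41174138 -0.19822136] proj 0.082213658001012
[array([0.439, 0.039, 0.2  ]), array([ 0.423, -0.032,  0.2  ]), array([ 0.442, -0.16 ,  0.2  ]), array([0.421, 0.132, 0.2  ])]
[array([ 0.443, -0.007,  0.3  ]), array([ 0.429, -0.068,  0.3  ]), array([ 0.445, -0.18 ,  0.3  ]), array([0.427, 0.074, 0.3  ])]
[[-0.925  0.38  -0.001]
 [ 0.38   0.925 -0.002]
 [ 0.    -0.002 -1.   ]]
[-0.148 -0.259 -0.034]
[-0.376 -0.476  0.001]
```

{"name": "move_arm", "arguments": {"targets": [[[40, -0.03, -0.052, -0.007, 0], [40, -0.03, -0.052, -0.007, 0], [40, -0.03, -0.052, -0.007, 0], [40, -0.03, -0.052, -0.007, 0], [40, -0.03, -0.052, -0.007, 0]]]}}

```text
time: 0.52
tool_pos: [0.2611, 0.3978, 0.2407]
tool_rot: [-0.0, 0.193, 0.981, -0.001]
contact_force: [0.2, 1.1, 0.5]
gripper_width: 0.401
grasp_force: 0.0
```

{"name": "move_arm", "arguments": {"targets": [[[40, -0.038, -0.048, -0.005, 0], [40, -0.038, -0.048, -0.005, 0], [40, -0.038, -0.048, -0.005, 0], [40, -0.038, -0.048, -0.005, 0], [40, -0.038, -0.048, -0.005, 0]]]}}

```text
time: 0.93
tool_pos: [0.3119, 0.2214, 0.2561]
tool_rot: [-0.0, 0.193, 0.981, -0.0]
contact_force: [1.5, 0.6, 0.1]
gripper_width: 0.396
grasp_force: 0.0
```

{"name": "move_arm", "arguments": {"targets": [[[40, -0.038, -0.048, -0.005, 0], [40, -0.038, -0.048, -0.005, 0], [40, -0.038, -0.048, -0.005, 0], [40, -0.038, -0.048, -0.005, 0], [40, -0.038, -0.048, -0.005, 0]]]}}

```text
time: 1.35
tool_pos: [0.3627, 0.0448, 0.2713]
tool_rot: [0.0, 0.194, 0.981, 0.0]
contact_force: [1.6, 0.6, 0.4]
gripper_width: 0.4
grasp_force: 0.0
```

Run:
```python
from h import *
s,R=tool();p=s["tool_pos"];print(p,s["joint_pos"],s["contact_force"]);print(R.round(3))
print("to (.36,-.19) z.27",(R.T@(np.array([.36,-.19,.27])-p)/.6).round(3))
a=cv2.imread("pics/side.png");cv2.imwrite("pics/sz.png",cv2.resize(a[80:270,80:300],None,fx=3.5,fy=3.0,interpolation=cv2.INTER_CUBIC))
```

```text
[0.3627448  0.04480843 0.27130259] [-8.16040542e-02 -6.54134539e-01  2.09306615e+00  9.69782984e-05
  1.70214487e+00 -1.26255450e+00] [1.56307093 0.5782588  0.43754907]
[[-0.925  0.38   0.001]
 [ 0.38   0.925  0.   ]
 [-0.     0.    -1.   ]]
to (.36,-.19) z.27 [-0.144 -0.364  0.002]
```

View pics/sz.png

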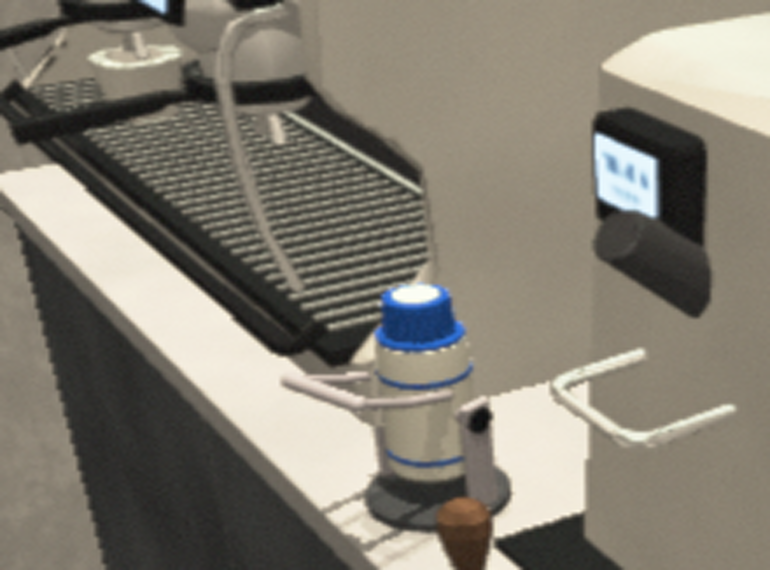

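The side crop shows the espresso drip tray as low. The bar at (325,395) and the cap at (415,310) are free to approach from above, and the camera should point towards the robot when gripping the cap.

{"name": "move_arm", "arguments": {"targets": [[[40, -0.026, -0.065, 0, 0], [40, -0.026, -0.065, 0, 0], [40, -0.026, -0.065, 0, 0], [40, -0.026, -0.065, 0, 0], [40, -0.026, -0.065, 0, 0]]]}}

```text
time: 1.77
tool_pos: [0.3602, -0.1638, 0.2712]
tool_rot: [0.0, 0.194, 0.981, 0.0]
contact_force: [0.7, -0.1, 0.7]
gripper_width: 0.403
grasp_force: 0.0
```

{"name": "move_arm", "arguments": {"targets": [[[40, -0.014, -0.039, 0, 0.5], [40, 0, 0, 0, 1], [40, 0, 0, 0, 1], [40, 0, 0, 0, 1], [40, 0, 0, 0, 1]]]}}

```text
time: 2.18
tool_pos: [0.3595, -0.1868, 0.2708]
tool_rot: [-0.001, 0.42, 0.907, 0.0]
contact_force: [0.1, 0.2, 0.4]
gripper_width: 0.402
grasp_force: 0.0
```

{"name": "move_arm", "arguments": {"targets": [[[40, 0, 0, 0, 1], [40, 0, 0, 0, 1], [40, 0, 0, 0, 1], [40, 0, 0, 0, 1], [40, 0, 0, 0, 0]]]}}

```text
time: 2.6
tool_pos: [0.3596, -0.1864, 0.2709]
tool_rot: [-0.0, 0.598, 0.802, 0.0]
contact_force: [-0.1, -0.5, -0.2]
gripper_width: 0.398
grasp_force: 0.0
```

Run:
```python
from h import *
s,R=tool();p=s["tool_pos"];print(p,s["joint_pos"]);print(R.round(3))
c=get_calibration("wrist");a=grab_frame("wrist")[:,:,::-1];cv2.imwrite("pics/w1.png",a)
for q in([.404,-.165,.135],[.423,-.224,.135],[.493,-.17,.18]):print(proj(c,np.array(q)))
np.save("w1.npy",c,allow_pickle=True)
```

```text
[ 0.35964168 -0.18643347  0.27089998] [-6.62457860e-01 -5.34880393e-01  2.02062681e+00  1.42965188e-06
  1.65665249e+00 -9.51698369e-01]
[[-0.285  0.958 -0.001]
 [ 0.958  0.285  0.   ]
 [ 0.001 -0.    -1.   ]]
(np.float64(327.01332019020043), np.float64(189.89639213683944))
(np.float64(325.7300153202186), np.float64(248.80641292268535))
(np.float64(431.0595559887073), np.float64(234.5371688392921))
```

View pics/w1.png

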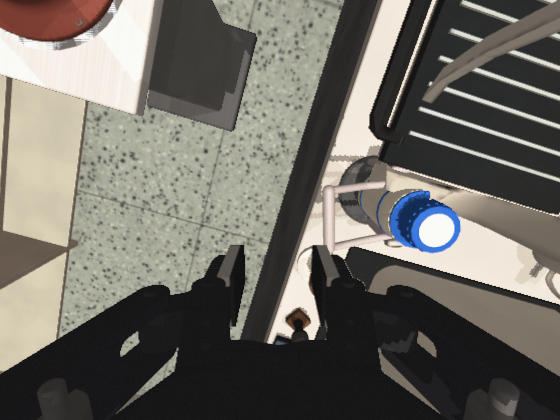

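The wrist view shows the bar from about (327,187) to (331,250) and the centre of the cap's top at about (437,229). The gripper is roughly aligned with the bar.

Run:
```python
from h import *
c=np.load("w1.npy",allow_pickle=True).item()
im=cv2.imread("pics/w1.png");hsv=cv2.cvtColor(im,cv2.COLOR_BGR2HSV)
sub=im[180:260,315:345].astype(int).mean(2)
# bar edge profile per row: bright pinkish
for v in range(190,252,10):
    print(v,im[v,316:346].astype(int).mean(1).astype(int))
m=cv2.inRange(hsv,(100,150,60),(125,255,255));m[:,:380]=0;ys,xs=np.nonzero(m);print("blue",xs.min(),xs.max(),ys.min(),ys.max())
A=onz(c,327,187,.135);B=onz(c,331,250,.135);K=onz(c,437,229,.18)
d=A-B;print(A,B,np.linalg.norm(d),"yaw",np.degrees(np.arctan2(-d[0],d[1])),"mid",(A+B)/2,"K",K)
```

```text
190 [ 86  84 106 124 134 197 149 131 154 176 191 206 216 223 216 206 194 177
 169 198 205 206 207 206 208 207 207 207 207 206]
200 [127 132 133 135 134 134 116 132 159 181 198 214 225 231 224 213 201 183
 145 113 104 105 105  65  44  42  68  79  57  44]
210 [218 219 218 218 218 218 170 137 157 178 197 211 224 229 223 213 201 184
 162 185 193 193 196 198 208 211 212 167 102  81]
220 [219 218 219 219 219 218 194 144 153 177 196 209 224 228 223 214 201 185
 169 222 231 231 231 231 231 231 231 231 232 231]
230 [232 231 231 231 231 231 209 146 151 175 194 208 221 227 223 214 201 184
 173 223 232 232 231 231 231 232 231 231 231 231]
240 [232 232 232 232 232 232 233 160 149 173 192 207 220 225 222 213 202 184
 174 225 233 233 233 234 227 224 221 218 194 161]
250 [ 19  30  76  83  84  85  85  85  84  84  85  85 132 209 220 213 200 183
 189 215 215 218 232 234 234 234 234 234 233 234]
blue 380 459 191 251
[ 0.40304483 -0.16227779  0.135     ] [ 0.42866124 -0.22369088  0.135     ] 0.0665414731520368 yaw 22.641828879753827 mid [ 0.41585304 -0.19298434  0.135     ] K [ 0.4958031  -0.16391616  0.18      ]
```

{"name": "move_arm", "arguments": {"targets": [[[40, 0, 0, 0, -0.57], [40, -0.021, 0.042, 0, 0], [40, -0.021, 0.042, 0, 0], [40, 0, 0, 0.05, 0], [40, 0, 0, 0.05, 0]]]}}

```text
time: 3.07
tool_pos: [0.4179, -0.1937, 0.2126]
tool_rot: [0.002, 0.571, 0.821, 0.0]
contact_force: [0.4, -0.3, -0.9]
gripper_width: 0.401
grasp_force: 0.0
```

Run:
```python
from h import *
s,R=tool();p=s["tool_pos"];print(p,s["contact_force"]);print(R.round(3))
print("rem",(R.T@(np.array([.4155,-.193,.141])-p)/.6).round(4))
c=get_calibration("wrist");a=grab_frame("wrist")[:,:,::-1];cv2.imwrite("pics/w2.png",a)
print(proj(c,np.array([.4155,-.193,.135])))
```

```text
[ 0.41786525 -0.1937162   0.21258436] [ 0.42154151 -0.28148306 -0.90404573]
[[-0.347  0.938  0.003]
 [ 0.938  0.347 -0.002]
 [-0.003  0.002 -1.   ]]
rem [ 0.0029 -0.0036  0.1193]
(np.float64(274.62631853449557), np.float64(211.43920769099154))
```

View pics/w2.png

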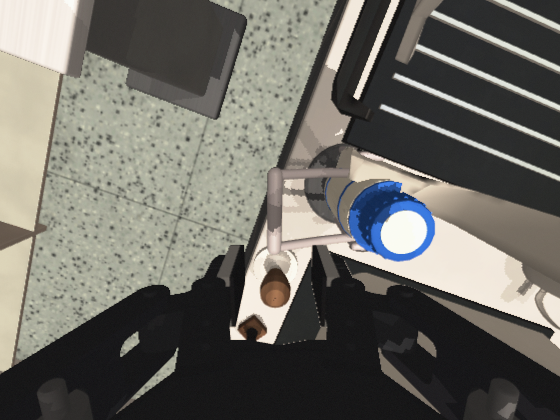

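The bar stands vertical at column 275, rows 170–252, exactly where predicted. I'll go down and grip it.

{"name": "move_arm", "arguments": {"targets": [[[40, 0.002, -0.003, 0.045, 0], [40, 0, 0, 0.045, 0], [40, 0, 0, 0.029, 0], [0, 0, 0, 0, 0], [0, 0, 0, 0, 0]]]}}

```text
time: 3.53
tool_pos: [0.4132, -0.1921, 0.1397]
tool_rot: [-0.001, 0.572, 0.82, -0.0]
contact_force: [0.6, 0.4, -0.4]
gripper_width: 0.128
grasp_force: 0.0
```

{"name": "move_arm", "arguments": {"targets": [[[0, 0, 0, 0, 0], [0, 0, 0, 0, 0]]]}}

```text
time: 3.7
tool_pos: [0.4149, -0.1932, 0.1423]
tool_rot: [0.002, 0.573, 0.82, 0.0]
contact_force: [1.1, 0.5, -0.2]
gripper_width: 0.002
grasp_force: 0.0
```

Run:
```python
from h import *
s,R=tool();print(s["tool_pos"],s["contact_force"],s["gripper_width"],s["grasp_force"])
p=0;prev=(-85.,47.)
for k in range(1,46,1):
    if k%4 and k!=45: continue
    a=np.radians(k);q=(-85*np.cos(a)+47*np.sin(a),85*np.sin(a)+47*np.cos(a))
    print(k,"y",round((q[0]-prev[0])/600,4),"z",round(-(q[1]-prev[1])/600,4));prev=q
```

```text
[ 0.41485086 -0.19321521  0.14233018] [ 1.0971282   0.48304716 -0.1933873 ] 0.0019463208751964165 0.0
4 y 0.0058 z -0.0097
8 y 0.0065 z -0.0093
12 y 0.0071 z -0.0088
16 y 0.0077 z -0.0083
20 y 0.0083 z -0.0077
24 y 0.0088 z -0.0071
28 y 0.0092 z -0.0065
32 y 0.0097 z -0.0058
36 y 0.0101 z -0.0051
40 y 0.0104 z -0.0044
44 y 0.0107 z -0.0037
45 y 0.0027 z -0.0008
```

The gripper shut fully, so the bar isn't between the pads. I'll look again.

Run:
```python
from h import *
a=grab_frame("wrist")[:,:,::-1];b=grab_frame("side")[:,:,::-1];c=grab_frame("top")[:,:,::-1]
cv2.imwrite("pics/c1.png",np.hstack([cv2.resize(a,(440,330)),cv2.resize(b[150:270,120:260],(360,330))]))
cs=get_calibration("side")
for z in(.12,.135):print([np.round(proj(cs,np.array(q+[z])),1) for q in([.403,-.162],[.4155,-.193],[.428,-.224])])
```

```text
[array([162.7, 212.4]), array([173.6, 216.5]), array([184.9, 220.8])]
[array([161.8, 206.4]), array([172.8, 210.5]), array([184.1, 214.7])]
```

View pics/c1.png

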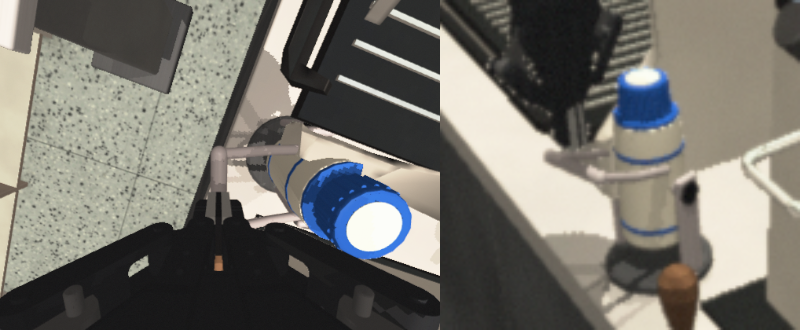

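Run:
```python
from h import *
s,R=tool();p=s["tool_pos"];c=get_calibration("wrist");cs=get_calibration("side")
print(p,s["gripper_width"],s["grasp_force"])
for d in(0,.006,.015,.025):print(d,np.round(proj(c,p+R[:,2]*d),1),np.round(proj(cs,p+R[:,2]*d),1))
for q in([.403,-.162,.135],[.4155,-.193,.135],[.426,-.221,.135]):print(np.round(proj(c,np.array(q)),1),np.round(proj(cs,np.array(q)),1))
a=grab_frame("wrist")[:,:,::-1];b=grab_frame("side")[:,:,::-1]
cv2.imwrite("pics/c2.png",np.hstack([cv2.resize(a[170:340,200:380],(425,400),interpolation=2),cv2.resize(b[170:240,140:205],(371,400),interpolation=2)]))
```

```text
[ 0.41449739 -0.19296074  0.14156966] 0.0004941411756208604 0.0
0 [277.2 251.7] [172. 208.]
0.006 [277.2 247.5] [172.3 210.4]
0.015 [277.2 241.8] [172.8 214. ]
0.025 [277.2 236.1] [173.4 218. ]
[276.9 190.3] [161.8 206.4]
[278.8 247.7] [172.8 210.5]
[279.1 294.4] [182.7 214.4]
```

View pics/c2.png

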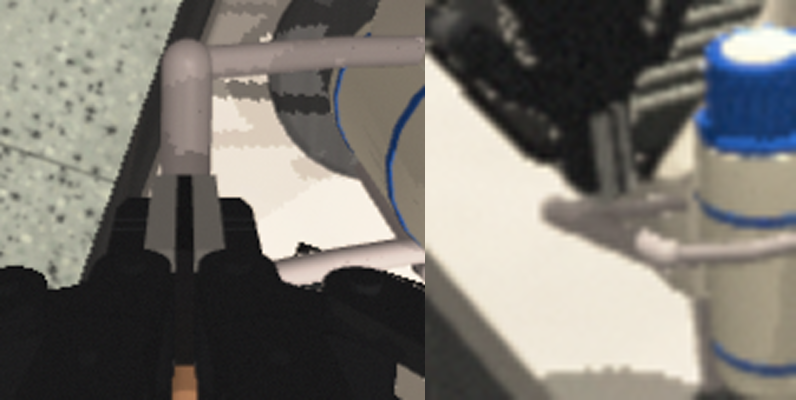

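The fingertips end just above the bar. In the crop they stop at about (612,195), with the bar passing below from (548,210) to (655,240). So they stand less far ahead of the TCP than the text says. I'll reopen, go lower and close.

{"name": "move_arm", "arguments": {"targets": [[[40, 0, 0, 0, 0], [40, 0, 0, 0, 0], [40, 0, 0, 0, 0], [40, 0, 0.002, 0.02, 0], [40, 0, 0, 0.02, 0]]]}}

```text
time: 4.37
tool_pos: [0.4155, -0.1923, 0.1158]
tool_rot: [0.001, 0.573, 0.82, 0.0]
contact_force: [0.2, 0.6, -0.8]
gripper_width: 0.398
grasp_force: 0.0
```

{"name": "move_arm", "arguments": {"targets": [[[0, 0, 0, 0, 0], [0, 0, 0, 0, 0], [0, 0, 0, 0, 0], [0, 0, 0, 0, 0]]]}}

```text
time: 4.7
tool_pos: [0.414, -0.191, 0.114]
tool_rot: [-0.002, 0.573, 0.82, 0.0]
contact_force: [3.9, 1.3, -11.7]
gripper_width: 0.114
grasp_force: 58.3
```

{"name": "move_arm", "arguments": {"targets": [[[0, 0, 0, 0, 0], [0, 0, 0.003, -0.005, 0], [0, 0, 0.003, -0.005, 0], [0, 0, 0.0032, -0.0047, 0], [0, 0, 0.0033, -0.0046, 0]]]}}

```text
time: 5.12
tool_pos: [0.4212, -0.1885, 0.1264]
tool_rot: [-0.002, 0.573, 0.82, 0.0]
contact_force: [4.3, 1.8, -19.8]
gripper_width: 0.111
grasp_force: 58.2
```

Run:
```python
from h import *
s,R=tool();print(s["tool_pos"],s["contact_force"],s["gripper_width"],s["grasp_force"]);print(R.round(3)[:,1])
b=grab_frame("side")[:,:,::-1];cv2.imwrite("pics/s3.png",b)
h=cv2.cvtColor(b,cv2.COLOR_BGR2HSV);m=cv2.inRange(h,(0,0,215),(179,60,255))[165:200,185:225];
M=cv2.inRange(h,(100,150,60),(125,255,255))[160:270,150:260]
h0=cv2.cvtColor(cv2.imread("pics/side.png"),cv2.COLOR_BGR2HSV);M0=cv2.inRange(h0,(100,150,60),(125,255,255))[160:270,150:260]
for k in(M0,M):
    n,l,st,ce=cv2.connectedComponentsWithStats(k);print([(st[i].tolist(),ce[i].round(1)) for i in range(1,n) if st[i][4]>30])
```

```text
[ 0.42123012 -0.18847843  0.12643788] [  4.28197663   1.81388998 -19.84580746] 0.11067013057930059 58.16677451133728
[ 0.939  0.343 -0.001]
[([38, 17, 24, 20, 320], array([49.1, 28. ]))]
[([41, 16, 24, 18, 301], array([52.3, 25.8]))]
```

{"name": "move_arm", "arguments": {"targets": [[[0, 0, 0.0071, -0.0088, 0], [0, 0, 0.0077, -0.0083, 0], [0, 0, 0.0083, -0.0077, 0], [0, 0, 0.0088, -0.0071, 0], [0, 0, 0.0092, -0.0065, 0]]]}}

```text
time: 5.58
tool_pos: [0.4443, -0.1805, 0.1511]
tool_rot: [-0.002, 0.573, 0.82, -0.001]
contact_force: [-5.7, 3.4, -13.0]
gripper_width: 0.11
grasp_force: 58.3
```

{"name": "move_arm", "arguments": {"targets": [[[0, 0, 0.0097, -0.0058, 0], [0, 0, 0.0101, -0.0051, 0], [0, 0, 0.0104, -0.0044, 0], [0, 0, 0.0107, -0.0037, 0], [0, 0, 0, 0, 0]]]}}

```text
time: 6.0
tool_pos: [0.468, -0.1721, 0.1641]
tool_rot: [-0.001, 0.573, 0.82, -0.001]
contact_force: [-7.1, 5.4, -5.8]
gripper_width: 0.106
grasp_force: 59.7
```

Run:
```python
from h import *
s,R=tool();d=s["tool_pos"]-np.array([.4148,-.1925,.1155]);print("disp y,z",d@R[:,1],d[2],d@R[:,0],s["contact_force"],s["gripper_width"],s["grasp_force"])
b=grab_frame("side")[:,:,::-1];t=grab_frame("top")[:,:,::-1]
cv2.imwrite("pics/c4.png",np.hstack([cv2.resize(b[120:260,120:280],(400,350),interpolation=2),cv2.resize(t[200:340,140:300],(400,350),interpolation=2)]))
```

```text
disp y,z 0.056847268849296674 0.04856231665518353 0.0008852763679909712 [-7.09047607  5.44083553 -5.76397747] 0.10563535429786039 59.66015696525574
```

View pics/c4.png

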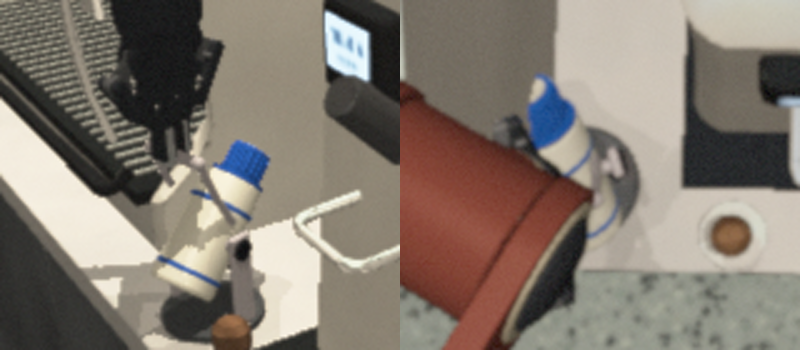

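The shaker is clearly tipped by about 45°, with the cap at (245,165) in the side crop. I'll hold for a second.

{"name": "move_arm", "arguments": {"targets": [[[0, 0, 0, 0, 0], [0, 0, 0, 0, 0], [0, 0, 0, 0, 0], [0, 0, 0, 0, 0], [0, 0, 0, 0, 0]]]}}

```text
time: 6.52
tool_pos: [0.468, -0.1721, 0.164]
tool_rot: [-0.001, 0.573, 0.82, -0.0]
contact_force: [-5.4, 4.1, -6.8]
gripper_width: 0.109
grasp_force: 59.6
```

{"name": "move_arm", "arguments": {"targets": [[[0, 0, 0, 0, 0], [0, 0, 0, 0, 0], [0, 0, 0, 0, 0], [0, 0, 0, 0, 0], [0, 0, 0, 0, 0]]]}}

```text
time: 6.93
tool_pos: [0.468, -0.1721, 0.1641]
tool_rot: [-0.001, 0.573, 0.82, -0.0]
contact_force: [-4.8, 4.5, -7.3]
gripper_width: 0.107
grasp_force: 59.6
```

{"name": "move_arm", "arguments": {"targets": [[[0, 0, 0, 0, 0], [0, 0, -0.0107, 0.0037, 0], [0, 0, -0.0104, 0.0044, 0], [0, 0, -0.0101, 0.0051, 0], [0, 0, -0.0097, 0.0058, 0]]]}}

```text
time: 7.35
tool_pos: [0.4519, -0.178, 0.157]
tool_rot: [0.006, 0.573, 0.82, 0.008]
contact_force: [2.9, 17.0, 8.8]
gripper_width: 0.114
grasp_force: 60.8
```

{"name": "move_arm", "arguments": {"targets": [[[0, 0, -0.0092, 0.0065, 0], [0, 0, -0.0088, 0.0071, 0], [0, 0, -0.0083, 0.0077, 0], [0, 0, -0.0077, 0.0083, 0], [0, 0, -0.0071, 0.0088, 0]]]}}

```text
time: 7.77
tool_pos: [0.4278, -0.1891, 0.1365]
tool_rot: [0.006, 0.572, 0.82, 0.004]
contact_force: [5.8, 6.3, 8.3]
gripper_width: 0.106
grasp_force: 61.5
```

{"name": "move_arm", "arguments": {"targets": [[[0, 0, -0.0065, 0.0093, 0], [0, 0, -0.0058, 0.0097, 0], [0, 0, 0, 0.004, 0], [0, 0, 0, 0, 0], [0, 0, 0, 0, 0]]]}}

```text
time: 8.18
tool_pos: [0.4181, -0.1934, 0.1212]
tool_rot: [0.003, 0.573, 0.819, 0.0]
contact_force: [-8.6, 8.0, 11.0]
gripper_width: 0.111
grasp_force: 63.9
```

Run:
```python
from h import *
s,R=tool();print(s["tool_pos"],s["contact_force"],s["gripper_width"],s["grasp_force"],s["joint_pos"])
b=grab_frame("side")[:,:,::-1]
h=cv2.cvtColor(b,cv2.COLOR_BGR2HSV);M=cv2.inRange(h,(100,150,60),(125,255,255))[160:270,150:260]
n,l,st,ce=cv2.connectedComponentsWithStats(M);print([(st[i].tolist(),ce[i].round(1)) for i in range(1,n) if st[i][4]>30])
```

```text
[ 0.41806512 -0.19342393  0.12124738] [-8.56388903  7.95346129 11.0082228 ] 0.11146009587342012 63.86533498764038 [-5.95491986e-01 -2.79578039e-01  2.08734043e+00  5.99955438e-04
  1.32737618e+00 -9.45220774e-01]
[([40, 17, 24, 18, 308], array([51.2, 26.8]))]
```

{"name": "move_arm", "arguments": {"targets": [[[0, 0, -0.002, 0.004, 0], [0, 0, -0.002, 0.004, 0], [0, 0, 0, 0, 0], [0, 0, 0, 0, 0]]]}}

```text
time: 8.57
tool_pos: [0.415, -0.1933, 0.1162]
tool_rot: [0.001, 0.572, 0.82, 0.001]
contact_force: [-12.3, 11.2, 14.0]
gripper_width: 0.11
grasp_force: 64.2
```

```bash
cat > cap.py <<'E'
from h import *
s,R=tool();print(s["tool_pos"],s["contact_force"],s["gripper_width"],s["grasp_force"])
b=grab_frame("side")[:,:,::-1]
h=cv2.cvtColor(b,cv2.COLOR_BGR2HSV);M=cv2.inRange(h,(100,150,60),(125,255,255))[160:270,150:260]
n,l,st,ce=cv2.connectedComponentsWithStats(M);print([(st[i].tolist(),ce[i].round(1)) for i in range(1,n) if st[i][4]>30])
E
python3 cap.py
```

```text
[ 0.41504567 -0.19327751  0.11620278] [-12.26413579  11.21754692  14.00048074] 0.10960913144643102 64.21845316886902
[([39, 17, 24, 19, 318], array([50. , 27.5]))]
```

{"name": "move_arm", "arguments": {"targets": [[[0, 0, -0.002, 0.004, 0], [0, 0, -0.001, 0.004, 0], [0, 0, 0, 0, 0], [0, 0, 0, 0, 0]]]}}

```text
time: 8.95
tool_pos: [0.4158, -0.1952, 0.1157]
tool_rot: [0.004, 0.573, 0.819, 0.001]
contact_force: [-13.3, 14.4, 28.5]
gripper_width: 0.105
grasp_force: 67.0
```

```bash
python3 cap.py
```

```text
[ 0.41582097 -0.19521918  0.11566067] [-13.26685265  14.40934048  28.47985636] 0.10538177365827182 67.04196095466614
[([39, 17, 24, 19, 316], array([50.1, 27.5]))]
```

The force rises with no further motion, so it is at the upright stop. I'll release.

{"name": "move_arm", "arguments": {"targets": [[[40, 0, 0, 0, 0], [40, 0, 0, 0, 0], [40, 0, 0, 0, 0], [40, 0, 0, 0, 0], [40, 0, 0, -0.02, 0]]]}}

```text
time: 9.42
tool_pos: [0.4102, -0.193, 0.115]
tool_rot: [-0.002, 0.573, 0.82, -0.0]
contact_force: [-0.2, 1.0, -1.8]
gripper_width: 0.398
grasp_force: 0.0
```

{"name": "move_arm", "arguments": {"targets": [[[40, 0, 0, -0.06, 0], [40, 0, 0, -0.06, 0], [40, 0, 0, -0.06, 0], [40, 0, 0, 0, 0], [40, 0, 0, 0, 0]]]}}

```text
time: 9.83
tool_pos: [0.4126, -0.1946, 0.2283]
tool_rot: [0.004, 0.573, 0.82, -0.0]
contact_force: [0.1, 0.5, -0.7]
gripper_width: 0.402
grasp_force: 0.0
```

```bash
python3 cap.py
python3 - <<'E'
from h import *
s,R=tool();c=get_calibration("wrist");print(R.round(3),s["joint_pos"])
a=grab_frame("wrist")[:,:,::-1].copy()
h=cv2.cvtColor(a,cv2.COLOR_BGR2HSV);m=cv2.inRange(h,(0,0,225),(179,40,255));m[:, :300]=0;m[300:]=0
n,l,st,ce=cv2.connectedComponentsWithStats(m)
for i in range(1,n):
    if st[i][4]>200:print(st[i],ce[i],onz(c,*ce[i],.18))
print("pred",proj(c,np.array([.4955,-.164,.18])))
cv2.imwrite("pics/w5.png",a)
E
```

```text
[ 0.41263237 -0.19462673  0.22833664] [ 0.09384534  0.53740635 -0.74546078] 0.40234286557866394 0.0
[([39, 17, 24, 19, 312], array([50.2, 27.6]))]
[[-0.343  0.939  0.002]
 [ 0.939  0.343 -0.002]
 [-0.002  0.001 -1.   ]] [-6.04005526e-01 -3.79394015e-01  1.98688334e+00 -1.28440923e-04
  1.53149496e+00 -9.54475577e-01]
[ 330    0   40   77 1061] [348.67200754  35.63147974] [ 0.41057307 -0.06792073  0.18      ]
[356   0  47 104 674] [379.69881306  48.2388724 ] [ 0.43075807 -0.06770921  0.18      ]
[496   9  64  32 207] [528.01932367  24.89371981] [ 0.50746938 -0.02630144  0.18      ]
[433  23 127  56 392] [495.25510204  49.48979592] [ 0.4961925  -0.04440019  0.18      ]
[417  53 143  62 396] [485.93686869  82.48232323] [ 0.50041629 -0.0624431   0.18      ]
[399  81 161  68 407] [475.7002457  113.26535627] [ 0.50365011 -0.08050693  0.18      ]
[357 165  63  26 522] [382.7164751  175.04597701] [ 0.46532319 -0.13632769  0.18      ]
[ 386  208   43   41 1352] [407.38461538 228.08284024] [ 0.49753935 -0.16415103  0.18      ]
[300 211  44  25 654] [315.68195719 224.28134557] [ 0.43631371 -0.18361398  0.18      ]
[ 300  215  237   85 6764] [441.87699586 262.45490834] [ 0.53270886 -0.17908986  0.18      ]
pred (np.float64(404.85487836256056), np.float64(226.93559325973203))
```

Run:
```python
from h import *
b=grab_frame("side")[:,:,::-1].copy();a=cv2.imread("pics/side.png");cv2.imwrite("pics/s6.png",b)
U=8
A,B=[cv2.resize(cv2.cvtColor(k,cv2.COLOR_BGR2GRAY),None,fx=U,fy=U,interpolation=2) for k in(a,b)]
for n,(x0,x1,y0,y1) in dict(bar=(176,192,206,222),barL=(158,172,200,214),armR=(178,196,208,220),body=(184,218,200,246),cap=(184,216,172,196),neck=(184,218,186,214),foot=(184,228,236,260),tamper=(202,222,244,285)).items():
    T=A[y0*U:y1*U,x0*U:x1*U];S=B[(y0-6)*U:(y1+6)*U,(x0-6)*U:(x1+6)*U]
    r=cv2.matchTemplate(S,T,cv2.TM_CCOEFF_NORMED);_,v,_,l=cv2.minMaxLoc(r);print(n,round(v,3),l[0]/U-6,l[1]/U-6)
```

```text
bar 0.975 0.0 0.0
barL 0.824 -0.5 -0.875
armR 0.989 0.0 0.0
body 0.989 0.0 0.0
cap 0.98 0.75 -0.375
neck 0.952 0.375 -0.25
foot 0.99 -0.125 0.0
tamper 0.999 0.0 0.0
```

The bar and body images match the start exactly, so the shaker is upright. The cap has only shifted within its play. Now I'll go over the cap and swing the camera towards the robot.

{"name": "move_arm", "arguments": {"targets": [[[60, 0, 0.05, 0, 0], [60, 0, 0.05, 0, 0], [60, 0, 0.05, 0, 0], [60, 0, 0, 0, -1], [60, 0, 0, 0, -1]]]}}

```text
time: 10.4
tool_pos: [0.4956, -0.1614, 0.2214]
tool_rot: [-0.003, 0.481, 0.877, -0.0]
contact_force: [-0.3, 0.2, -0.3]
gripper_width: 0.601
grasp_force: 0.0
```

{"name": "move_arm", "arguments": {"targets": [[[60, 0, 0, 0, -1], [60, 0, 0, 0, -1], [60, 0, 0, 0, -1], [60, 0, 0, 0, -1], [60, 0, 0, 0, -1]]]}}

```text
time: 10.82
tool_pos: [0.4945, -0.162, 0.2218]
tool_rot: [-0.002, 0.239, 0.971, 0.0]
contact_force: [-0.4, 0.4, -0.8]
gripper_width: 0.6
grasp_force: 0.0
```

{"name": "move_arm", "arguments": {"targets": [[[60, 0, 0, 0, 0], [60, 0, 0, 0, 0]]]}}

```text
time: 10.98
tool_pos: [0.4948, -0.1622, 0.2224]
tool_rot: [-0.001, 0.242, 0.97, 0.0]
contact_force: [0.8, 0.8, -0.1]
gripper_width: 0.601
grasp_force: 0.0
```

Run:
```python
from h import *
s,R=tool();c=get_calibration("wrist");p=s["tool_pos"];print(p,R.round(3),s["joint_pos"])
a=grab_frame("wrist")[:,:,::-1].copy();cv2.imwrite("pics/w7.png",a)
h=cv2.cvtColor(a,cv2.COLOR_BGR2HSV);m=cv2.inRange(h,(0,0,215),(179,50,255))
print("pred",proj(c,np.array([.4975,-.164,.18])))
n,l,st,ce=cv2.connectedComponentsWithStats(m)
for i in range(1,n):
    if st[i][4]>300 and np.hypot(*(ce[i]-proj(c,np.array([.4975,-.164,.18]))))<60:
        K=onz(c,*ce[i],.18);print(st[i],ce[i],K,"move",(R.T@(K-p)/.6).round(4))
b=cv2.inRange(h,(100,140,40),(128,255,255));ys,xs=np.nonzero(b);print("blue",xs.min(),xs.max(),ys.min(),ys.max())
```

```text
[ 0.4948121  -0.16217605  0.2224304 ] [[-0.882  0.47  -0.003]
 [ 0.47   0.882  0.001]
 [ 0.003 -0.    -1.   ]] [-4.59681129e-01 -1.98895930e-01  1.84807790e+00 -4.04156203e-05
  1.49545205e+00 -1.54061900e+00]
pred (np.float64(277.58191867084196), np.float64(232.08874366791562))
[ 277  154   62   77 1036] [303.65830116 190.24131274] [ 0.47973897 -0.13493704  0.18      ] move [0.0433 0.0282 0.0708]
blue 242 309 184 259
```

{"name": "move_arm", "arguments": {"targets": [[[60, -0.005, 0, 0.04, 0], [60, 0, 0, 0.04, 0], [60, 0, 0, 0.005, 0], [60, 0, 0, 0.005, 0], [60, 0, 0, 0, 0]]]}}

```text
time: 11.45
tool_pos: [0.498, -0.1639, 0.17]
tool_rot: [-0.0, 0.242, 0.97, 0.0]
contact_force: [-0.1, 0.7, 0.2]
gripper_width: 0.599
grasp_force: 0.0
```

Run:
```python
from h import *
s,R=tool();c=get_calibration("wrist");p=s["tool_pos"];print(p,s["contact_force"])
a=grab_frame("wrist")[:,:,::-1].copy()
h=cv2.cvtColor(a,cv2.COLOR_BGR2HSV)
b=cv2.inRange(h,(100,140,40),(128,255,255));ys,xs=np.nonzero(b);print("blue",xs.min(),xs.max(),ys.min(),ys.max(),"pred",proj(c,np.array([.4975,-.164,.18])))
t=grab_frame("side")[:,:,::-1]
cv2.imwrite("pics/c8.png",np.hstack([cv2.resize(a[120:330,140:420],(480,360),interpolation=2),cv2.resize(t[160:220,170:223],(318,360),interpolation=2)]))
```

```text
[ 0.49803052 -0.16385339  0.16999647] [-0.10232979  0.73004505  0.20986667]
blue 232 319 172 293 pred (np.float64(277.34215981651664), np.float64(258.57871315572527))
```

View pics/c8.png

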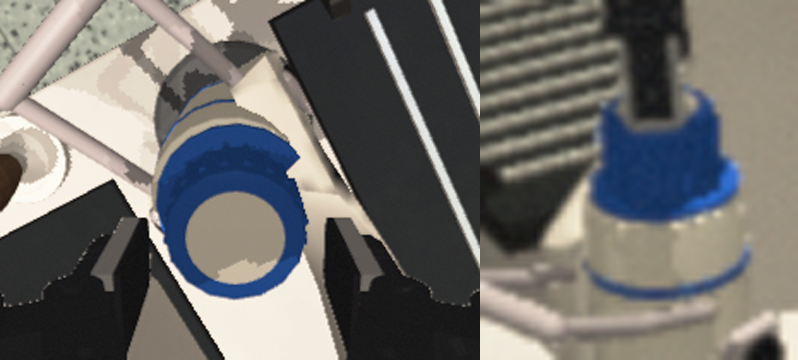

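The knob's top at (277,258) is centred between the fingers, and the tips are only just below its rim. I'll go lower in small steps.

{"name": "move_arm", "arguments": {"targets": [[[60, 0, 0, 0.006, 0], [60, 0, 0, 0.006, 0], [60, 0, 0, 0.006, 0], [60, 0, 0, 0, 0]]]}}

```text
time: 11.88
tool_pos: [0.4978, -0.1637, 0.1586]
tool_rot: [-0.001, 0.241, 0.97, 0.0]
contact_force: [0.2, 0.4, -0.8]
gripper_width: 0.599
grasp_force: 0.0
```

```bash
cat > tip.py <<'E'
from h import *
s,R=tool();p=s["tool_pos"];c=get_calibration("side");t=grab_frame("side")[:,:,::-1]
print(p,s["contact_force"],s["gripper_width"],s["grasp_force"])
w=max(s["gripper_width"]*.0425,.02)
for d in(-.03,-.02,-.01,0):
    q=p+R[:,2]*d-R[:,1]*(w+.006);print(round(q[2],3),np.round(proj(c,q),1))
u=int(round(proj(c,q)[0]))
for v in range(170,196):print(v,t[v,u-1:u+2,::-1].mean(0).astype(int),end="; ")
E
python3 tip.py
```

```text
[ 0.49778814 -0.16371098  0.15855973] [ 0.23094451  0.38667243 -0.75005208] 0.5985822318241173 0.0
0.189 [198.8 179.9]
0.179 [199.2 184.1]
0.169 [199.6 188.2]
0.159 [200.  192.3]
170 [27 29 28]; 171 [31 32 30]; 172 [44 43 42]; 173 [42 41 40]; 174 [43 43 41]; 175 [42 42 40]; 176 [41 40 39]; 177 [38 37 37]; 178 [37 37 37]; 179 [33 34 32]; 180 [31 32 30]; 181 [32 31 31]; 182 [31 32 30]; 183 [28 28 28]; 184 [40 41 39]; 185 [82 80 75]; 186 [93 94 93]; 187 [46 63 98]; 188 [26 53 99]; 189 [ 22  53 100]; 190 [ 26  55 100]; 191 [22 53 99]; 192 [ 24  54 100]; 193 [22 51 97]; 194 [22 51 95]; 195 [21 50 96];
```

{"name": "move_arm", "arguments": {"targets": [[[60, 0, 0, 0.006, 0], [60, 0, 0, 0.006, 0], [60, 0, 0, 0.006, 0], [60, 0, 0, 0.006, 0], [60, 0, 0, 0, 0]]]}}

```text
time: 12.35
tool_pos: [0.4976, -0.1636, 0.1437]
tool_rot: [-0.001, 0.241, 0.97, 0.0]
contact_force: [0.2, 0.6, 0.1]
gripper_width: 0.602
grasp_force: 0.0
```

```bash
python3 tip.py
```

```text
[ 0.49758661 -0.16362933  0.14373552] [0.16318106 0.5746871  0.14675066] 0.6022080732709361 0.0
0.174 [199.3 186.1]
0.164 [199.7 190.2]
0.154 [200.1 194.3]
0.144 [200.5 198.3]
170 [29 29 29]; 171 [26 26 26]; 172 [26 27 28]; 173 [27 28 28]; 174 [28 29 28]; 175 [28 27 28]; 176 [27 26 28]; 177 [33 33 32]; 178 [55 55 51]; 179 [59 58 54]; 180 [55 54 52]; 181 [53 53 49]; 182 [54 53 50]; 183 [47 46 45]; 184 [47 48 45]; 185 [46 45 45]; 186 [43 43 41]; 187 [42 42 39]; 188 [37 37 36]; 189 [34 34 32]; 190 [42 42 39]; 191 [77 75 70]; 192 [97 95 91]; 193 [49 63 95]; 194 [25 51 94]; 195 [23 52 96];
```

{"name": "move_arm", "arguments": {"targets": [[[0, 0, 0, 0, 0], [0, 0, 0, 0, 0], [0, 0, 0, 0, 0], [0, 0, 0, 0, 0]]]}}

```text
time: 12.73
tool_pos: [0.4981, -0.1641, 0.1452]
tool_rot: [-0.0, 0.241, 0.97, -0.0]
contact_force: [-2.8, 0.1, 1.2]
gripper_width: 0.493
grasp_force: 60.8
```

```bash
cat > st.py <<'E'
from h import *
s,R=tool();print(s["tool_pos"],s["contact_force"].round(1),"M",s["ft_torque"].round(2),s["gripper_width"],s["grasp_force"],"head",np.degrees(np.arctan2(R[1,0],R[0,0])).round(2),s["joint_pos"][5],s["time"])
E
python3 st.py
```

```text
[ 0.49813615 -0.16407791  0.14515213] [-2.8  0.1  1.2] M [-0.12  0.22 -0.01] 0.49277554068505586 60.788902044296265 head 152.08 -1.5434090542409635 12.7333
```

{"name": "move_arm", "arguments": {"targets": [[[0, 0, 0, 0, 0.5], [0, 0, 0, 0, 0.5], [0, 0, 0, 0, 0.5], [0, 0, 0, 0, 0.5]]]}}

```text
time: 13.07
tool_pos: [0.4981, -0.1636, 0.1452]
tool_rot: [-0.0, 0.342, 0.94, 0.0]
contact_force: [-1.8, 1.9, 1.5]
gripper_width: 0.498
grasp_force: 60.8
```

```bash
python3 st.py
```

```text
[ 0.49808298 -0.16359503  0.14516713] [-1.8  1.9  1.5] M [0.15 0.33 0.06] 0.49765409336797717 60.845439434051514 head 139.95 -1.3314788983362993 13.0667
```

Gripped (44 mm) and turned 12° clockwise with little moment. I'll go on.

{"name": "move_arm", "arguments": {"targets": [[[0, 0, 0, 0, 0.5], [0, 0, 0, 0, 0.5], [0, 0, 0, 0, 0.5], [0, 0, 0, 0, 0.5]]]}}

```text
time: 13.4
tool_pos: [0.498, -0.1632, 0.1452]
tool_rot: [-0.001, 0.439, 0.899, 0.001]
contact_force: [-2.6, 2.1, 2.3]
gripper_width: 0.492
grasp_force: 60.9
```

```bash
python3 st.py
```

```text
[ 0.49797363 -0.16317713  0.14519032] [-2.6  2.1  2.3] M [0.43 0.47 0.05] 0.49200979510921233 60.91740846633911 head 127.95 -1.1221254949426471 13.4
```

Run:
```python
from h import *
c=get_calibration("side")
for y in(-.15,-.12):
  for u,v in[(201.4,140),(203.5,170),(187,197),(168.6,107),(180,120)]:
    o,d=ray(c,u,v);print(y,(u,v),(o+d*(y-o[1])/d[1]).round(3))
cw=get_calibration("wrist");print("cam",-np.array(cw["R"]).T@cw["t"])
t=get_calibration("top")
for z in(.1,.3,.4):print(z,[onz(t,*q,z).round(3) for q in[(205,200),(190,250),(150,100),(130,280)]])
```

```text
-0.15 (201.4, 140) [ 0.516 -0.15   0.26 ]
-0.15 (203.5, 170) [ 0.515 -0.15   0.188]
-0.15 (187, 197) [ 0.468 -0.15   0.134]
-0.15 (168.6, 107) [ 0.451 -0.15   0.345]
-0.15 (180, 120) [ 0.472 -0.15   0.314]
-0.12 (201.4, 140) [ 0.53  -0.12   0.247]
-0.12 (203.5, 170) [ 0.528 -0.12   0.174]
-0.12 (187, 197) [ 0.48  -0.12   0.117]
-0.12 (168.6, 107) [ 0.462 -0.12   0.336]
-0.12 (180, 120) [ 0.484 -0.12   0.303]
cam [ 0.45836988 -0.11235403  0.29849019]
0.1 [array([ 0.637, -0.16 ,  0.1  ]), array([ 0.536, -0.135,  0.1  ]), array([ 0.848, -0.036,  0.1  ]), array([ 0.476, -0.02 ,  0.1  ])]
0.3 [array([ 0.599, -0.196,  0.3  ]), array([ 0.521, -0.176,  0.3  ]), array([ 0.762, -0.1  ,  0.3  ]), array([ 0.474, -0.088,  0.3  ])]
0.4 [array([ 0.58 , -0.214,  0.4  ]), array([ 0.513, -0.197,  0.4  ]), array([ 0.72 , -0.132,  0.4  ]), array([ 0.473, -0.121,  0.4  ])]
```

The machine's side panel is close on the side the camera would swing to, so I'll regrip: open, turn back 66°, and close again.

{"name": "move_arm", "arguments": {"targets": [[[60, 0, 0, 0, 0], [60, 0, 0, 0, 0], [60, 0, 0, 0, -1], [60, 0, 0, 0, -1], [60, 0, 0, 0, -1]]]}}

```text
time: 13.82
tool_pos: [0.4985, -0.164, 0.145]
tool_rot: [0.0, 0.289, 0.957, 0.0]
contact_force: [-0.1, 0.4, -0.2]
gripper_width: 0.603
grasp_force: 0.0
```

{"name": "move_arm", "arguments": {"targets": [[[60, 0, 0, 0, -1], [60, 0, 0, 0, -1], [60, 0, 0, 0, -1], [60, 0, 0, 0, -1], [60, 0, 0, 0, -1]]]}}

```text
time: 14.23
tool_pos: [0.4985, -0.164, 0.1451]
tool_rot: [0.0, 0.031, 1.0, -0.0]
contact_force: [0.2, 0.1, -0.6]
gripper_width: 0.601
grasp_force: 0.0
```

{"name": "move_arm", "arguments": {"targets": [[[60, 0, 0, 0, -1], [60, 0, 0, 0, -1], [60, 0, 0, 0, -1], [60, 0, 0, 0, 0], [0, 0, 0, 0, 0]]]}}

```text
time: 14.65
tool_pos: [0.4985, -0.1639, 0.1455]
tool_rot: [0.0, -0.122, 0.993, 0.0]
contact_force: [0.6, -0.4, 0.7]
gripper_width: 0.494
grasp_force: 60.9
```

{"name": "move_arm", "arguments": {"targets": [[[0, 0, 0, 0, 0], [0, 0, 0, 0, 0], [0, 0, 0, 0, 0]]]}}

```text
time: 14.9
tool_pos: [0.4984, -0.164, 0.1455]
tool_rot: [0.0, -0.122, 0.993, -0.0]
contact_force: [-1.8, 0.3, 3.1]
gripper_width: 0.492
grasp_force: 60.8
```

```bash
python3 st.py
```

```text
[ 0.49844496 -0.16402782  0.1454595 ] [-1.8  0.3  3.1] M [ 0.14  0.16 -0.02] 0.4923202660578341 60.784921646118164 head -165.97 -2.2755944529257914 14.9
```

Now another 42° clockwise, for a total of 66°.

{"name": "move_arm", "arguments": {"targets": [[[0, 0, 0, 0, 0.7], [0, 0, 0, 0, 0.7], [0, 0, 0, 0, 0.7], [0, 0, 0, 0, 0.7], [0, 0, 0, 0, 0.7]]]}}

```text
time: 15.32
tool_pos: [0.4983, -0.1638, 0.1455]
tool_rot: [-0.0, 0.062, 0.998, 0.0]
contact_force: [-1.7, 1.3, 4.0]
gripper_width: 0.492
grasp_force: 60.9
```

```bash
python3 st.py
```

```text
[ 0.49825766 -0.16382533  0.14548248] [-1.7  1.3  4. ] M [0.27 0.28 0.16] 0.4915135095493332 60.886759757995605 head 172.86 -1.905970392859011 15.3167
```

{"name": "move_arm", "arguments": {"targets": [[[0, 0, 0, 0, 0.7], [0, 0, 0, 0, 0.7], [0, 0, 0, 0, 0.7], [0, 0, 0, 0, 0.7], [0, 0, 0, 0, 0.7]]]}}

```text
time: 15.73
tool_pos: [0.4977, -0.1639, 0.1455]
tool_rot: [-0.001, 0.243, 0.97, -0.0]
contact_force: [-6.2, -0.0, 7.3]
gripper_width: 0.494
grasp_force: 61.2
```

```bash
python3 st.py
```

```text
[ 0.4976762  -0.16391035  0.14551037] [-6.2 -0.   7.3] M [0.02 1.01 0.29] 0.4941360009116261 61.16223692893982 head 151.91 -1.5398435089568148 15.7333
```

{"name": "move_arm", "arguments": {"targets": [[[0, 0, 0, -0.006, 0], [0, 0, 0, -0.006, 0], [0, 0, 0, -0.006, 0], [0, 0, 0, 0, 0]]]}}

```text
time: 16.07
tool_pos: [0.4979, -0.1641, 0.156]
tool_rot: [-0.0, 0.241, 0.971, -0.0]
contact_force: [-2.8, -0.0, -0.5]
gripper_width: 0.497
grasp_force: 61.0
```

```bash
python3 st.py; python3 cap.py|tail -1
```

```text
[ 0.49786967 -0.16413543  0.15598766] [-2.8 -0.  -0.5] M [-0.19  0.7   0.08] 0.4970589265543071 60.97314119338989 head 152.13 -1.5441985260263293 16.0667
[([38, 14, 25, 18, 179], array([49.9, 24.5]))]
```

The cap is rising freely.

{"name": "move_arm", "arguments": {"targets": [[[0, 0, 0, -0.015, 0], [0, 0, 0, -0.025, 0], [0, 0, 0, -0.03, 0], [0, 0, 0, -0.03, 0], [0, 0, 0, -0.03, 0]]]}}

```text
time: 16.53
tool_pos: [0.499, -0.1636, 0.2356]
tool_rot: [0.001, 0.241, 0.971, 0.0]
contact_force: [0.8, -0.0, -1.2]
gripper_width: 0.494
grasp_force: 61.1
```

{"name": "move_arm", "arguments": {"targets": [[[0, 0, 0, -0.02, 0], [0, 0, 0, 0, 0], [0, 0, 0, 0, 0], [0, 0, 0, 0, 0], [0, 0, 0, 0, 0]]]}}

```text
time: 16.95
tool_pos: [0.4976, -0.1635, 0.2441]
tool_rot: [-0.001, 0.241, 0.97, 0.0]
contact_force: [-0.7, -0.1, -1.8]
gripper_width: 0.489
grasp_force: 61.1
```

```bash
python3 st.py
python3 - <<'E'
from h import *
b=grab_frame("side")[:,:,::-1].copy();a=cv2.imread("pics/side.png");cv2.imwrite("pics/s9.png",b)
h=cv2.cvtColor(b,cv2.COLOR_BGR2HSV);M=cv2.inRange(h,(100,140,50),(125,255,255))[100:270,150:260]
n,l,st,ce=cv2.connectedComponentsWithStats(M);print([(st[i].tolist(),ce[i].round(1)) for i in range(1,n) if st[i][4]>20])
c=get_calibration("side")
for z in(.12,.15,.18,.21,.24,.27):print(z,np.round(proj(c,np.array([.498,-.164,z])),1))
U=8
A,B=[cv2.resize(cv2.cvtColor(k,cv2.COLOR_BGR2GRAY),None,fx=U,fy=U,interpolation=2) for k in(a,b)]
for n,(x0,x1,y0,y1) in dict(bar=(176,192,206,222),armR=(178,196,208,220),body=(184,218,200,246),tamper=(202,222,244,285),stamp=(226,250,276,310),pad=(236,278,302,340)).items():
    T=A[y0*U:y1*U,x0*U:x1*U];S=B[(y0-6)*U:(y1+6)*U,(x0-6)*U:(x1+6)*U]
    r=cv2.matchTemplate(S,T,cv2.TM_CCOEFF_NORMED);_,v,_,l=cv2.minMaxLoc(r);print(n,round(v,3),l[0]/U-6,l[1]/U-6)
E
```

```text
[ 0.49761466 -0.16354057  0.24411532] [-0.7 -0.1 -1.8] M [-0.01 -0.04  0.01] 0.4890702884695405 61.14872217178345 head 152.09 -1.5435024938667012 16.95
[([33, 35, 26, 20, 208], array([45.7, 47.4]))]
0.12 [202.2 201.1]
0.15 [201.  189.4]
0.18 [199.8 177.3]
0.21 [198.6 165. ]
0.24 [197.3 152.2]
0.27 [196.  139.2]
bar 0.899 -0.125 -0.125
armR 0.978 0.0 0.0
body 0.906 -0.125 0.0
tamper 1.0 0.0 0.0
stamp 1.0 0.0 0.0
pad 1.0 0.0 0.0
```

```bash
python3 -c "
from plant import job
print(job.job_done())"
```

```text
the job is handed in; nothing more can be done
None
```

I handed the job in; no verdict came back. By my measurements the shaker was held at about 45° for a second, returned upright and released, and its cap unlocked clockwise. The gripper still holds the cap with its stem's foot about 7 cm above the mouth, and the bystanders in view (tamper, stamp, ink pad) are unmoved; the jug was not rechecked.

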